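# Dress a whetstone with the lapping block: true the face, then break its near edge

## Task

Lock the whetstone in its holder by swinging the upright clamp lever right over, outward and down. Take the lapping block from the drip dish and true the stone with slow, steady passes (about 4 cm/s, with about a kilo's weight of pressure) from the clamp end to the fixed stop: first with the block flat, over the whole face, then tilted some 35 degrees, along the whole top edge on your side. Finish with the block let go, lying flat, grip up, in the middle of the drip dish, the stone still locked, and nothing round about disturbed.

Things in the scene. Friction and masses are not known exactly. Their poses are not given: they have to be found in the camera images.
- stone_holder: Wooden whetstone holder, fixed. Origin on the worktop under the middle of the clamped stone; z up, y along the stone from the clamp end (-y) to the fixed steel stop (+y, its face at y = +102.5), -x on the robot's side. Deck 94 mm wide, y = -148 to +122, top at z = 30; side rails, stop and jaw end at least 10 mm below the stone's top; only the open lever stands higher than the stone.
- clamp_lever (a joint): Clamp lever, rad: 0 = upright (open; starts at 0 to 0.35), 1.5 = end stop, lying level and outward, away from the stone (locked; past 1.38 counts). Turns about a pin along the holder's x axis, at y = -131, z = 42 in the holder's frame; its tip swings from up to the holder's -y. About 3 N at the tip moves it; it stays where it is left. Its eccentric shoves the jaw 5 mm towards the stone.
- lever_tip (a point): Free end of the clamp lever, 68 mm from its pin. Lever: the outer 38 mm is a black plastic grip 24 mm wide and 10 mm thick, the inner part 20 x 6 mm steel.
- whetstone: Two-layer whetstone, 75 (x) x 205 (y) x 28 (z) mm, 0.9 kg, terracotta below, pale on top; loose in the holder with 5 mm end play until clamped. Origin at the centre of its underside, axes as the holder's.
- lapping_block: Lapping block, about 0.32 kg: plate 60 (x) x 90 (y) x 12 (z) mm, abrasive underside, aluminium back; black bar grip on top, 24 mm wide (x), 74 mm long (y), z = 12 to 50. Origin at the centre of the abrasive face, z up through the grip. Alike both ways round. Starts flat in the dish at any yaw. In both passes its long side lies along the stone.
- face_mid (a point): Middle of the whetstone's pale top face, 58 mm over the worktop. In the flat pass the block's origin goes along the holder's y axis over this point, from 57 mm before it to 57 mm past it (there plate and stone end flush; 45 mm is enough). Under load the holder's soft rubber feet give straight down, 1 mm for each 4 N after the first 2 N, 7 mm at most, and spring back.
- near_edge (a point): Middle of the stone's top arris on the robot's side (x = -37.5, z = 28 in the stone's frame). In the edge pass the middle line of the abrasive face rides on this arris, from 57 mm before this point to 57 mm past it (45 mm is enough), the grip leaning some 35 degrees (22 to 50) from upright towards the robot's side.
- drip_dish: Round white shallow dish, fixed, 146 mm across and 12 mm high, floor at z = 4, inner floor radius about 62 mm. Origin at the centre of its underside. It stands either to the left in front or behind the holder.
- mug: Bystander: white mug, 87 mm across, 96 mm high, handle to 121 mm, upright. Origin at the centre of its foot. Stands where the dish does not.
- drink_can: Bystander: drink can, 66 mm across, 115 mm high, upright, origin under its centre, behind the holder on the right.
- mill: Bystander: wooden pepper mill, 58 mm across, 170 mm high, upright, origin under its centre, behind on the left.
- peeler: Bystander: peeler lying flat, 170 (x) x 25 x 18 mm, origin at the centre of its underside, near the front edge on the left.

How it is judged (in metres and radians):
On the way, in this order (a step that is already met when the one before it is completed fails the run):
1. the clamp lever is swung over, locking the stone (value of joint clamp_lever above 1.38 rad), for 0.2 s.
2. block flat on the stone's face, pressed with 5 to 20 N, at the clamp end (angle between the z axis of lapping_block and the z axis of whetstone, either way round below 0.14 rad and angle between the y axis of lapping_block and the y axis of whetstone, either way round below 0.2 rad and x of lapping_block in the frame of whetstone between -0.02 and 0.02 m and z of lapping_block in the frame of whetstone between 0.02 and 0.036 m and y of lapping_block in the frame of whetstone below -0.045 m and contact force between lapping_block and whetstone between 5 and 20 N and value of joint clamp_lever above 1.38 rad), for 0.1 s.
3. block flat on the stone's face, pressed with 5 to 20 N, a third of the way (angle between the z axis of lapping_block and the z axis of whetstone, either way round below 0.14 rad and angle between the y axis of lapping_block and the y axis of whetstone, either way round below 0.2 rad and x of lapping_block in the frame of whetstone between -0.02 and 0.02 m and z of lapping_block in the frame of whetstone between 0.02 and 0.036 m and y of lapping_block in the frame of whetstone between -0.032 and -0.008 m and contact force between lapping_block and whetstone between 5 and 20 N and value of joint clamp_lever above 1.38 rad), for 0.05 s.
4. block flat on the stone's face, pressed with 5 to 20 N, two thirds of the way (angle between the z axis of lapping_block and the z axis of whetstone, either way round below 0.14 rad and angle between the y axis of lapping_block and the y axis of whetstone, either way round below 0.2 rad and x of lapping_block in the frame of whetstone between -0.02 and 0.02 m and z of lapping_block in the frame of whetstone between 0.02 and 0.036 m and y of lapping_block in the frame of whetstone between 0.008 and 0.032 m and contact force between lapping_block and whetstone between 5 and 20 N and value of joint clamp_lever above 1.38 rad), for 0.05 s.
5. block flat on the stone's face, pressed with 5 to 20 N, at the far end, against the fixed stop (angle between the z axis of lapping_block and the z axis of whetstone, either way round below 0.14 rad and angle between the y axis of lapping_block and the y axis of whetstone, either way round below 0.2 rad and x of lapping_block in the frame of whetstone between -0.02 and 0.02 m and z of lapping_block in the frame of whetstone between 0.02 and 0.036 m and y of lapping_block in the frame of whetstone above 0.045 m and contact force between lapping_block and whetstone between 5 and 20 N and value of joint clamp_lever above 1.38 rad), for 0.1 s.
6. block tilted about 35 degrees on the stone's near long edge, pressed with 5 to 20 N, at the clamp end (angle between the z axis of lapping_block and the z axis of whetstone, either way round between 0.38 and 0.88 rad and angle between the y axis of lapping_block and the y axis of whetstone, either way round below 0.2 rad and x of lapping_block in the frame of whetstone between -0.0575 and -0.0175 m and z of lapping_block in the frame of whetstone between 0.008 and 0.048 m and y of lapping_block in the frame of whetstone below -0.045 m and contact force between lapping_block and whetstone between 5 and 20 N and value of joint clamp_lever above 1.38 rad), for 0.1 s.
7. block tilted about 35 degrees on the stone's near long edge, pressed with 5 to 20 N, a third of the way (angle between the z axis of lapping_block and the z axis of whetstone, either way round between 0.38 and 0.88 rad and angle between the y axis of lapping_block and the y axis of whetstone, either way round below 0.2 rad and x of lapping_block in the frame of whetstone between -0.0575 and -0.0175 m and z of lapping_block in the frame of whetstone between 0.008 and 0.048 m and y of lapping_block in the frame of whetstone between -0.032 and -0.008 m and contact force between lapping_block and whetstone between 5 and 20 N and value of joint clamp_lever above 1.38 rad), for 0.05 s.
8. block tilted about 35 degrees on the stone's near long edge, pressed with 5 to 20 N, two thirds of the way (angle between the z axis of lapping_block and the z axis of whetstone, either way round between 0.38 and 0.88 rad and angle between the y axis of lapping_block and the y axis of whetstone, either way round below 0.2 rad and x of lapping_block in the frame of whetstone between -0.0575 and -0.0175 m and z of lapping_block in the frame of whetstone between 0.008 and 0.048 m and y of lapping_block in the frame of whetstone between 0.008 and 0.032 m and contact force between lapping_block and whetstone between 5 and 20 N and value of joint clamp_lever above 1.38 rad), for 0.05 s.
9. block tilted about 35 degrees on the stone's near long edge, pressed with 5 to 20 N, at the far end, against the fixed stop (angle between the z axis of lapping_block and the z axis of whetstone, either way round between 0.38 and 0.88 rad and angle between the y axis of lapping_block and the y axis of whetstone, either way round below 0.2 rad and x of lapping_block in the frame of whetstone between -0.0575 and -0.0175 m and z of lapping_block in the frame of whetstone between 0.008 and 0.048 m and y of lapping_block in the frame of whetstone above 0.045 m and contact force between lapping_block and whetstone between 5 and 20 N and value of joint clamp_lever above 1.38 rad), for 0.1 s.
At the end, for the whole second after the job is handed in: Lever past 1.38 rad; block released, at rest, level (0.08 rad) on the drip dish floor, within 20 mm of its centre; stone seated within 4 mm of its clamped place; bystanders upright and within 20 mm of where they stood (value of joint clamp_lever above 1.38 rad and horizontal distance between lapping_block and drip_dish below 0.02 m and z of lapping_block in the frame of drip_dish between 0 and 0.009 m and angle between lapping_block's own z axis and vertical below 0.08 rad and linear speed of lapping_block below 0.02 m/s and y of whetstone in the frame of stone_holder between -0.004 and 0.004 m and z of whetstone in the frame of stone_holder between 0.022 and 0.034 m and contact force between lapping_block and the fingers below 0.1 N and angle between each of mug, drink_can, mill, peeler's own z axis and vertical below 0.15 rad); the robot touches nothing.
It fails at once if a bystander (mug, can, pepper mill, peeler) is shifted by more than 20 mm (distance of any of mug, drink_can, mill, peeler from where it was at the start of the episode above 0.02 m).
It fails at once if the block is pressed on the stone with more than 35 N (contact force between lapping_block and whetstone above 35 N).
It fails at once if the stone is knocked or thrown (moves faster than 0.25 m/s) (linear speed of whetstone above 0.25 m/s).
It also fails if it takes over 72 s, if anything falls off the work surface, if the arm or the gripper's body presses on something with over 40 N, if the wrist force passes 120 N, or if a joint passes its speed limit or range.

## Robot

A 6-joint arm with a two-finger parallel gripper is mounted at the origin on a cart in front of the work surface, level with it; the furniture and walls round the work are solid. World frame = base frame: x ahead of the robot, y to its left, z up, the work surface at z = 0. Lengths are in m, angles in degrees, forces in N, time in s.
With the tool pointing down it reaches from about 0.325 to 0.9 m from the base axis. Payload 6.1 kg.
Tool frame: the origin (TCP) lies at the very end of the fingers, on their centre line; the grasp point (between the pads) lies 19 mm behind it; z points along the fingers, y is the line along which they close (so a half turn about z gives the same grasp; the last joint's range is limited). The gripper opens to 87 mm and grips with 3 to 60 N. Pads are 19 mm wide; open, the fingers measure 117 mm over their backs; the gripper's body (75 mm by 190 mm) begins 51 mm behind the grasp point.
Start: joints at [-76.209, 12.628, 87.462, -0, 79.91, -7.225], TCP at [0.224, -0.583, 0.223] pointing down, gripper open.
Joint ranges: [-170.65, 170.65], [-52.31, 119.04], [5.05, 147.46], [-71.25, 251.25], [11.57, 151.72], [-153.62, 153.62]. Speed limits (degrees/s): [147.25, 147.25, 172.46, 180, 180, 180].

## Interface

Orientations are given as [roll, pitch, yaw] about the fixed x, y, z axes, in that order (R = Rz(yaw) Ry(pitch) Rx(roll)).
In Python, from workcell import ctrl, optics gives the robot as it stands.
- The arm moves only by the shell command python3 -m jog 'ROWS' [OPENING]. ROWS is JSON, a list of rows, each an object with "delta_pos": the shift along the tool's x, y, z in mm, a list of three; "yaw": the turn about the tool's z in degrees. In form: [{"delta_pos": [dx, dy, dz], "yaw": yaw}, ...]. A call has exactly 10 rows; each row shifts and turns the commanded pose from where the row before left it, along the tool's axes as they then stand; what a row does not reach is not made up. A row lasts 1/8 s, in which the tool goes at most 62.5 mm and 10.7 degrees, less where a joint would pass 70% of its speed; a pose out of reach is approached as far as the arm can. A call with a gripper value outside its range is refused whole. OPENING is the opening, from -1 (shut) to 1 (fully open), set as the call begins (- or left out, the last holds). The fingers move at their own pace and stop on an object; the grip force is fixed at half the most. Time passes only in rows, so rows that do not move let the fingers close, or fill a call up. It gives the time, the measured TCP pose, the force, the opening and the grip force at its end, in the units of the state.
- ctrl.sense(): the state, without advancing time (a new reading comes with each control period).
- optics.read_camera(name): name is "scene" or "top" or "wrist"; returns the picture (384x512x3 uint8, red, green, blue); there is no depth.
- optics.camera_params(name): a dict with "camera_matrix" (3x3 intrinsics, pixels), "world_to_cam" (4x4, takes a point from world to camera coordinates). Camera axes: x right, y down, z forward; pixel columns grow to the right and rows downward; lengths in m; the calibration is good to about 2 mm. The wrist camera is an equidistant fisheye: a pixel r from the principal point sees the ray r / f radians off the axis. A picture is of the moment at which its call begins: read the wrist's pose just before it. camera_params takes no time and is no camera call; for the wrist camera it gives the pose at the moment of the call.
- ctrl.finish_job(): hands the job in; it is judged then, once.
The state is a dict: "time_s": time; "q": joint angles; "joint_velocities": joint speeds; "effort": joint torques, N m; "tool_pos": TCP position; "tcp_rot": TCP orientation; "wrist_force": force on the tool from outside, world axes, zero at the start; "wrist_torque": the same for the moment, N m; "finger_gap": finger opening in m; "finger_force": force on a finger pad.
Only numpy, scipy, OpenCV 4.12 (cv2) and the standard library are available. Lean on these libraries where they do the work, as an engineer would, in place of code of your own. Each camera call takes 0.05 s, during which the arm holds its last target. There are 200 camera calls.

## Working session

There is one attempt and no reset: what is moved stays moved. The work goes in short steps, Python scripts to look and compute and a shell command to move; the robot and the scene stay as the last step left them, time stands still between calls to the robot, and variables do not carry over. Pictures are saved under pics/ and viewed, at most 10 in all, crops included, and the job is handed in when it is done.

```bash
mkdir -p pics; ls
python3 - <<'E'
from workcell import ctrl, optics
import cv2
for n in ("scene","top"):
    im=optics.read_camera(n); cv2.imwrite(f"pics/{n}0.png",cv2.resize(im[:,:,::-1],(800,600),interpolation=cv2.INTER_CUBIC))
    cv2.imwrite(f"pics/{n}_raw.png",im[:,:,::-1])
    p=optics.camera_params(n);print(n,p)
print(ctrl.sense())
E
```

```text
pics
scene {'camera_matrix': array([[452.23307696,   0.        , 248.70087522],
       [  0.        , 452.23307696, 193.1264669 ],
       [  0.        ,   0.        ,   1.        ]]), 'world_to_cam': array([[-7.56236041e-01, -6.54298719e-01, -4.85842409e-04,
         4.61529504e-01],
       [-5.06601685e-01,  5.85997955e-01, -6.32424801e-01,
         2.36621378e-01],
       [ 4.14079440e-01, -4.78016299e-01, -7.74621608e-01,
         1.07268335e+00],
       [ 0.00000000e+00,  0.00000000e+00,  0.00000000e+00,
         1.00000000e+00]])}
top {'camera_matrix': array([[366.72383834,   0.        , 258.15455101],
       [  0.        , 366.72383834, 191.19553998],
       [  0.        ,   0.        ,   1.        ]]), 'world_to_cam': array([[ 0.02569664, -0.99947286,  0.01984158,  0.09827743],
       [-0.98684785, -0.02853079, -0.15911413,  0.52222414],
       [ 0.15959635, -0.01549193, -0.98706079,  0.88127781],
       [ 0.        ,  0.        ,  0.        ,  1.        ]])}
{'time_s': 0.1, 'q': array([-7.62088925e+01,  1.26718167e+01,  8.75201250e+01, -7.33744959e-04,
        7.99109009e+01, -7.22469118e+00]), 'joint_velocities': array([ 0.04251033, -0.05861587, -0.18359305,  0.11869044,  0.01041765,
       -0.01135414]), 'effort': array([ 2.62436897e-04, -4.95939946e+01, -3.88520980e+01,  7.00547523e-02,
        5.14524383e-02, -2.66828692e-05]), 'tool_pos': array([ 0.22399884, -0.58286757,  0.22152638]), 'tcp_rot': array([-1.79897883e+02, -1.22171187e-02,  2.10159169e+01]), 'wrist_force': array([-0.42027608, -0.41886449,  0.36109385]), 'wrist_torque': array([0.00291411, 0.0270684 , 0.02384945]), 'finger_force': 0.0, 'finger_gap': 0.0867949077571237}
```

View pics/top0.png

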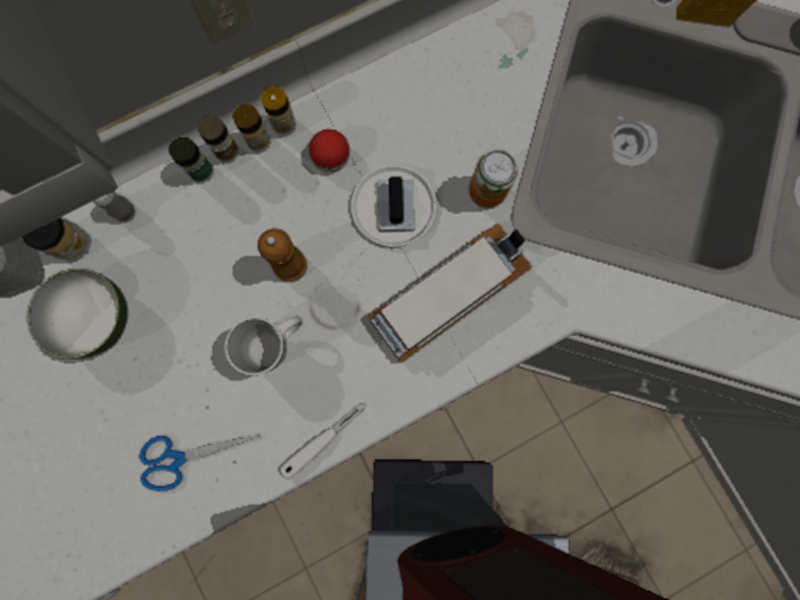

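View pics/scene0.png

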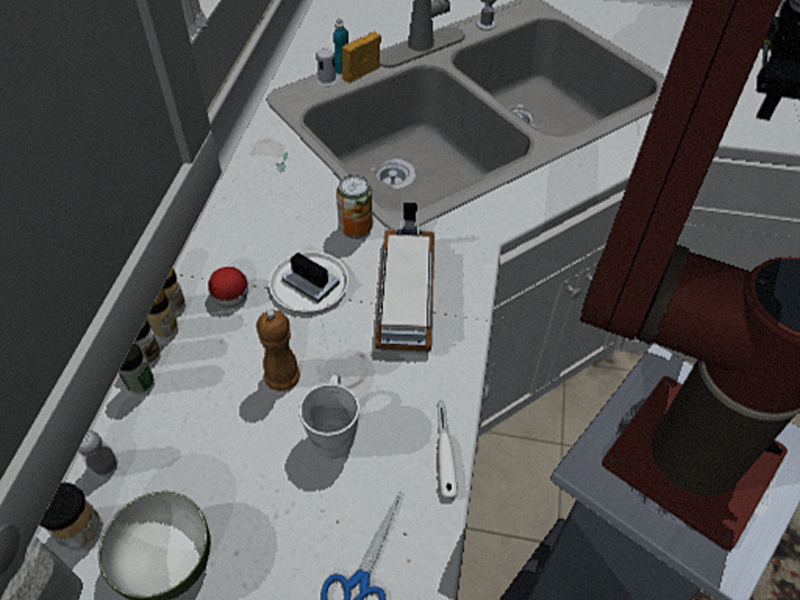

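The top view shows the holder running from the clamp (505,250) to the stop (390,335), the dish with the block at (395,205), the can at (493,180), the mill at (285,255), the mug at (255,345) and the peeler at (320,440). Next I'll enlarge it for measuring.

```bash
cat > h.py <<'E'
import numpy as np, cv2
from workcell import ctrl, optics
def ray(n,u,v):
    p=optics.camera_params(n);K=p["camera_matrix"];T=p["world_to_cam"];R=T[:3,:3]
    c=-R.T@T[:3,3]
    if n=="wrist":
        d=np.array([u-K[0,2],v-K[1,2]]);r=np.hypot(*d);th=r/K[0,0]
        dc=np.r_[d/max(r,1e-9)*np.sin(th),np.cos(th)]
    else: dc=np.linalg.inv(K)@[u,v,1]
    return c,R.T@dc
def at(n,u,v,z):
    c,d=ray(n,u,v);return c+d*(z-c[2])/d[2]
def proj(n,P):
    p=optics.camera_params(n);q=p["world_to_cam"]@np.r_[P,1];q=p["camera_matrix"]@q[:3];return q[:2]/q[2]
E
python3 - <<'E'
import cv2
a=cv2.imread("pics/top_raw.png")[92:237,215:350]; cv2.imwrite("pics/topc.png",cv2.resize(a,None,fx=4.1,fy=4.1,interpolation=cv2.INTER_CUBIC))
b=cv2.imread("pics/scene_raw.png")[105:235,165:295]; cv2.imwrite("pics/scenec.png",cv2.resize(b,None,fx=4.6,fy=4.6,interpolation=cv2.INTER_CUBIC))
E
```

```text
(no output)
```

View pics/topc.png

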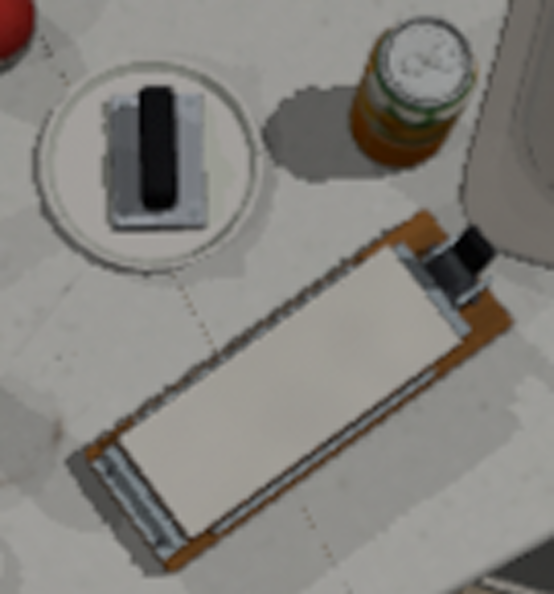

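View pics/scenec.png

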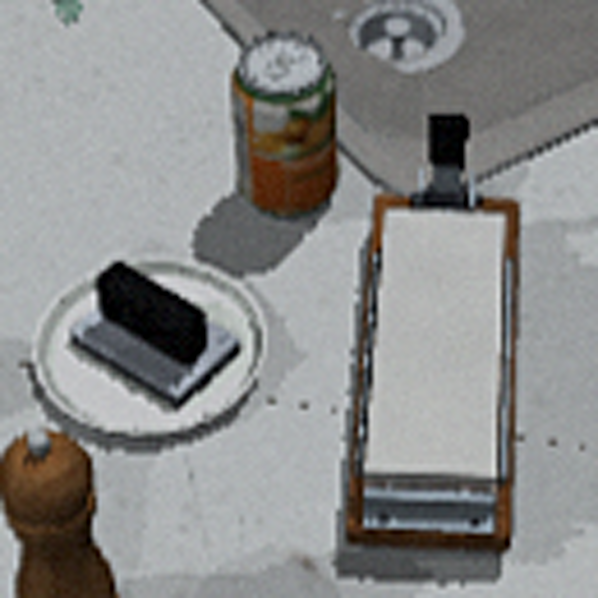

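Run:
```python
from h import *
np.set_printoptions(precision=4,suppress=True)
T=lambda u,v,z:at("top",(u+.5)/4.1-.5+215,(v+.5)/4.1-.5+92,z)
S=lambda u,v,z:at("scene",(u+.5)/4.6-.5+165,(v+.5)/4.6-.5+105,z)
for nm,F,P in(("top",T,[(395,248),(457,338),(190,539),(120,440)]),("scene",S,[(387,210),(506,212),(500,479),(364,473)])):
    c=np.array([F(*p,.058) for p in P])[:,:2]
    print(nm,c.mean(0),"w",np.linalg.norm(c[0]-c[1]),np.linalg.norm(c[2]-c[3]),"l",np.linalg.norm(c[0]-c[3]),np.linalg.norm(c[1]-c[2]))
    y=(c[2]+c[3]-c[0]-c[1]);x=c[0]-c[1]+c[3]-c[2];print("ydir",np.degrees(np.arctan2(y[1],y[0])),"xdir",np.degrees(np.arctan2(x[1],x[0])),c.tolist())
d=np.array([T(*p,.012) for p in [(35,165),(263,165),(148,62),(148,273)]]);print("dish",d[:,:2],d[:2,1].mean(),d[2:,0].mean())
d=np.array([S(*p,.012) for p in [(35,350),(268,345),(150,260),(145,435)]]);print("dishS",d[:,:2],d.mean(0))
d=np.array([T(*p,.016) for p in [(108,95),(205,95),(207,224),(110,224)]]);print("plate",d[:,:2],d.mean(0),)
d=np.array([T(*p,.054) for p in [(141,90),(174,90),(141,209),(174,209)]]);print("grip",d[:,:2],d.mean(0))
d=np.array([S(*p,.016) for p in [(71,338),(177,398),(240,346)]]);print("plateS",d[:,:2],(d[0]+d[2])/2)
print("tipT z.11",T(478,240,.11),"can",T(425,60,.115), "mill",at("top",*(np.array([277,245])*.64),.165),"camera",ray("top",0,0)[0],ray("scene",0,0)[0])
```

```text
top [0.5298 0.0445] w 0.06708344370627414 0.07251697344569794 l 0.2061763241519163 0.203609841970358
ydir 127.65611550216742 xdir 35.66669401420032 [[0.6200545564839255, -0.017598655774469008], [0.5647621867391639, -0.05558473569200492], [0.4381962984862219, 0.10390834778793145], [0.49629630883083725, 0.14730305064069502]]
scene [0.5297 0.0456] w 0.07381762581054611 0.07589171864802992 l 0.20582729961309618 0.20817250837414003
ydir 127.58137615714283 xdir 38.56767405707052 [[0.6213028422920986, -0.012929112675099774], [0.564336687690821, -0.05987481652805249], [0.43653842337267534, 0.10445228677523943], [0.49661105244711246, 0.15082935217869964]]
dish [[0.681  0.2092]
 [0.6858 0.0612]
 [0.7537 0.138 ]
 [0.6113 0.1339]] 0.1351789270154172 0.6825270360448452
dishS [[0.736  0.1854]
 [0.6304 0.0887]
 [0.7362 0.0854]
 [0.6374 0.1885]] [0.685 0.137 0.012]
plate [[0.7286 0.1633]
 [0.7307 0.1001]
 [0.6439 0.0969]
 [0.6419 0.1591]] [0.6863 0.1299 0.016 ]
grip [[0.7181 0.1413]
 [0.7188 0.1207]
 [0.6411 0.139 ]
 [0.6417 0.1187]] [0.6799 0.1299 0.054 ]
plateS [[0.7235 0.1663]
 [0.6405 0.1578]
 [0.6403 0.103 ]] [0.6819 0.1346 0.016 ]
tipT z.11 [ 0.6119 -0.0574  0.11  ] can [ 0.7186 -0.0257  0.115 ] mill [0.5706 0.2939 0.165 ] camera [0.3722 0.1268 0.951 ] [0.0247 0.6761 0.9808]
```

Both cameras agree: the stone centre is at (0.530, 0.045), and holder yaw is about 37.6°. The dish is near (0.684, 0.136). The block is near (0.682, 0.131), with its long side about 1° off world x. The lever is nearly upright. Next I'll close the fingers, turn to the holder yaw and move to the stone side of the lever.

```bash
cat >> h.py <<'E'
YAW=37.6; O=np.array([.5297,.045])
def to(pos,yaw=None):
    "print state and the tool-frame shift (mm) to world pos, yaw turn"
    from scipy.spatial.transform import Rotation as R
    s=ctrl.sense(); r=R.from_euler("xyz",s["tcp_rot"],degrees=True)
    print("t",s["time_s"],"pos",s["tool_pos"].round(4),"rot",s["tcp_rot"].round(2),"F",s["wrist_force"].round(1),"gap",round(s["finger_gap"],4),"ff",s["finger_force"])
    print("shift",(r.inv().apply(np.array(pos)-s["tool_pos"])*1000).round(1), "yaw", None if yaw is None else round(-(yaw-s["tcp_rot"][2]),2))
def hold(x,y,z):
    a=np.radians(YAW);return np.r_[O+[np.cos(a)*x-np.sin(a)*y,np.sin(a)*x+np.cos(a)*y],z]
E
python3 -m jog '[{"delta_pos":[0,0,0],"yaw":-8.3},{"delta_pos":[0,0,0],"yaw":-8.3},{"delta_pos":[52,-18,0],"yaw":0},{"delta_pos":[52,-18,0],"yaw":0},{"delta_pos":[52,-18,0],"yaw":0},{"delta_pos":[52,-18,0],"yaw":0},{"delta_pos":[52,-18,0],"yaw":0},{"delta_pos":[52,-18,0],"yaw":0},{"delta_pos":[52,-18,0],"yaw":0},{"delta_pos":[52,-18,0],"yaw":0}]' -1
python3 -m jog '[{"delta_pos":[52,-18,0],"yaw":0},{"delta_pos":[52,-18,0],"yaw":0},{"delta_pos":[52,-18,0],"yaw":0},{"delta_pos":[52,-18,0],"yaw":0},{"delta_pos":[0,0,0],"yaw":0},{"delta_pos":[0,0,0],"yaw":0},{"delta_pos":[0,0,20],"yaw":0},{"delta_pos":[0,0,20],"yaw":0},{"delta_pos":[0,0,0],"yaw":0},{"delta_pos":[0,0,0],"yaw":0}]'
python3 -c "
from h import *
to(hold(0,-.096,.085),YAW)
im=optics.read_camera('wrist');cv2.imwrite('pics/w1.png',cv2.resize(im[:,:,::-1],(800,600)))
print(optics.camera_params('wrist'))
"
```

```text
time_s: 1.35
tool_pos: [0.4663, -0.2137, 0.2223]
tcp_rot: [-180.0, 0.0, 37.6]
wrist_force: [0.3, -0.6, 1.0]
finger_gap: 0.0018
finger_force: 0.0
time_s: 2.6
tool_pos: [0.5864, -0.0318, 0.1823]
tcp_rot: [-180.0, 0.0, 37.6]
wrist_force: [0.9, 0.3, -0.3]
finger_gap: 0.0003
finger_force: 0.0
t 2.6 pos [ 0.5864 -0.0318  0.1823] rot [-1.7998e+02  2.0000e-02  3.7580e+01] F [ 0.9  0.3 -0.3] gap 0.0003 ff 0.0
shift [ 2.   0.6 97.3] yaw -0.02
{'camera_matrix': array([[297.31863964,   0.        , 254.15078503],
       [  0.        , 297.31863964, 191.43472262],
       [  0.        ,   0.        ,   1.        ]]), 'world_to_cam': array([[ 6.09489274e-01, -7.92793732e-01,  9.60816986e-04,
        -3.82227593e-01],
       [-7.57051255e-01, -5.81650280e-01,  2.97584190e-01,
         4.02019323e-01],
       [-2.35364021e-01, -1.82101760e-01, -9.54695096e-01,
         4.85762793e-01],
       [ 0.00000000e+00,  0.00000000e+00,  0.00000000e+00,
         1.00000000e+00]])}
```

View pics/w1.png

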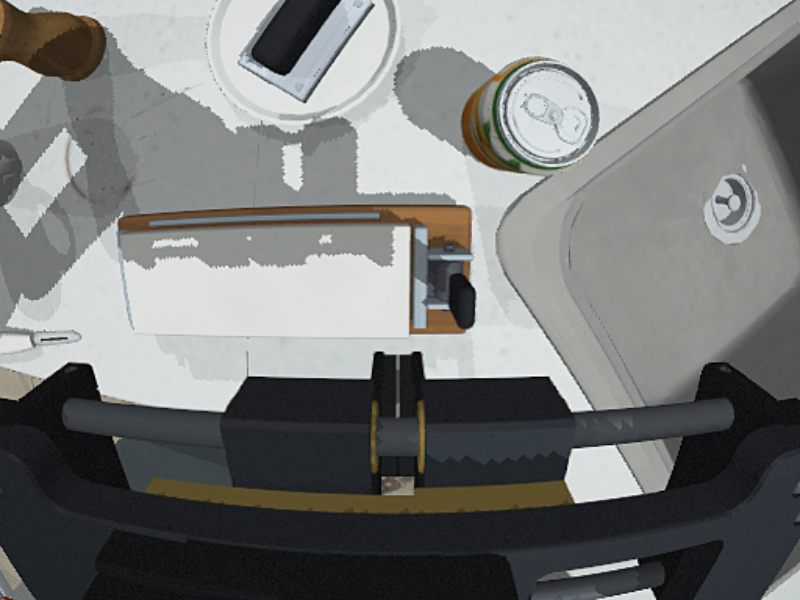

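The wrist view shows the stone face at (119,232), (410,226), (409,335) and (134,334), with the lever upright at (462,290).

```bash
python3 - <<'E'
from h import *
np.set_printoptions(precision=4,suppress=True)
W=lambda u,v,z:at("wrist",(u+.5)*.64-.5,(v+.5)*.64-.5,z)
c=np.array([W(*p,.058) for p in [(410,226),(409,335),(134,334),(119,231)]])[:,:2]
print(c,c.mean(0),[np.linalg.norm(c[i]-c[(i+1)%4]) for i in range(4)])
for i,j in((0,3),(1,2)):
    y=c[j]-c[i];print(np.degrees(np.arctan2(y[1],y[0])))
print("tip",W(463,302,.105))
E
python3 -m jog '[{"delta_pos":[2,0,30],"yaw":0},{"delta_pos":[0,0,30],"yaw":0},{"delta_pos":[0,0,30],"yaw":0},{"delta_pos":[0,0,7],"yaw":0},{"delta_pos":[0,8,0],"yaw":0},{"delta_pos":[0,8,0],"yaw":0},{"delta_pos":[0,6,-2],"yaw":0},{"delta_pos":[0,6,-1],"yaw":0},{"delta_pos":[0,6,1],"yaw":0},{"delta_pos":[0,6,2],"yaw":0}]'
```

```text
[[ 0.6236 -0.0125]
 [ 0.5661 -0.0566]
 [ 0.4399  0.104 ]
 [ 0.5015  0.151 ]] [0.5328 0.0465] [np.float64(0.07245557834144475), np.float64(0.20419866778307535), np.float64(0.07754778698405133), np.float64(0.20411662549458665)]
126.75283873092542
128.1819597160917
tip [ 0.6132 -0.0557  0.105 ]
time_s: 3.9
tool_pos: [0.6134, -0.0623, 0.0863]
tcp_rot: [179.9, -0.0, 37.6]
wrist_force: [-1.0, 2.6, 3.8]
finger_gap: 0.0004
finger_force: 1.9
```

```bash
python3 -m jog '[{"delta_pos":[0,4.5,2],"yaw":0},{"delta_pos":[0,4.3,2.8],"yaw":0},{"delta_pos":[0,4,3.2],"yaw":0},{"delta_pos":[0,3.6,3.6],"yaw":0},{"delta_pos":[0,3.2,4],"yaw":0},{"delta_pos":[0,2.8,4.3],"yaw":0},{"delta_pos":[0,2.4,4.6],"yaw":0},{"delta_pos":[0,1.8,4.8],"yaw":0},{"delta_pos":[0,1.3,4.9],"yaw":0},{"delta_pos":[0,0.5,3],"yaw":0}]'
```

```text
time_s: 5.15
tool_pos: [0.6311, -0.0858, 0.0489]
tcp_rot: [179.8, -0.1, 37.6]
wrist_force: [0.8, -2.8, 8.9]
finger_gap: 0.0007
finger_force: 4.5
```

```bash
python3 -m jog '[{"delta_pos":[0,0,1],"yaw":0},{"delta_pos":[0,0,1],"yaw":0},{"delta_pos":[0,0,0],"yaw":0},{"delta_pos":[0,0,0],"yaw":0},{"delta_pos":[0,0,0],"yaw":0},{"delta_pos":[0,0,0],"yaw":0},{"delta_pos":[0,0,0],"yaw":0},{"delta_pos":[0,0,0],"yaw":0},{"delta_pos":[0,0,0],"yaw":0},{"delta_pos":[0,0,0],"yaw":0}]'
```

```text
time_s: 6.4
tool_pos: [0.6312, -0.0858, 0.0481]
tcp_rot: [179.8, -0.0, 37.6]
wrist_force: [-1.5, -2.0, 11.0]
finger_gap: 0.0002
finger_force: 5.5
```

```bash
python3 -m jog '[{"delta_pos":[0,0,-20],"yaw":0},{"delta_pos":[0,0,-45],"yaw":0},{"delta_pos":[0,0,-45],"yaw":0},{"delta_pos":[10,-25,-40],"yaw":0},{"delta_pos":[12,-28,-40],"yaw":0},{"delta_pos":[12,-28,0],"yaw":0},{"delta_pos":[12,-28,0],"yaw":0},{"delta_pos":[0,0,0],"yaw":0},{"delta_pos":[0,0,0],"yaw":0},{"delta_pos":[0,0,0],"yaw":0}]' 1
python3 -c "
from h import *
to(hold(0,-.096,.085),YAW)
import pickle;pickle.dump(optics.camera_params('wrist'),open('w2.pkl','wb'))
im=optics.read_camera('wrist');cv2.imwrite('pics/w2.png',cv2.resize(im[:,:,::-1],(800,600)))
"
```

```text
time_s: 7.65
tool_pos: [0.5999, 0.0291, 0.2361]
tcp_rot: [-180.0, 0.0, 37.6]
wrist_force: [-0.3, 0.2, 0.2]
finger_gap: 0.0854
finger_force: 0.0
t 7.65 pos [0.5999 0.0291 0.2361] rot [-1.7999e+02  3.0000e-02  3.7560e+01] F [-0.3  0.2  0.2] gap 0.0854 ff 0.0
shift [-45.8  40.7 151.1] yaw -0.04
```

View pics/w2.png

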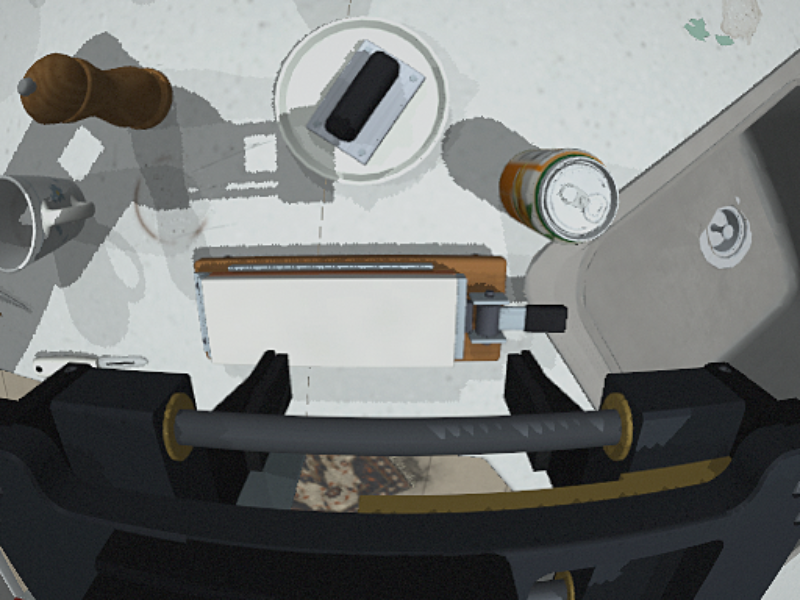

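The lever now lies outward and level at (545,318). The stone face spans x 203–457 and y 278–366. The block's plate corners are (366,41), (425,77), (363,161) and (307,122), and the dish rim spans x 274–450 and y 16–185.

Run:
```python
from h import *
np.set_printoptions(precision=4,suppress=True)
W=lambda u,v,z:at("wrist",(u+.5)*.64-.5,(v+.5)*.64-.5,z)
def rect(P,z):
    c=np.array([W(*p,z) for p in P])[:,:2]
    print(c.tolist(),c.mean(0),[round(np.linalg.norm(c[i]-c[(i+1)%4]),4) for i in range(4)])
    for i,j in((0,3),(1,2)):
        y=c[j]-c[i];print(" ang",np.degrees(np.arctan2(y[1],y[0])))
rect([(457,278),(454,366),(213,366),(203,279)],.058)
rect([(307,122),(363,161),(425,77),(366,41)],.016)
th=[(274,100),(450,105),(362,16),(360,185)]
d=np.array([W(*p,.012) for p in th]);print(d[:,:2],d.mean(0),np.linalg.norm(d[0]-d[1]),np.linalg.norm(d[2]-d[3]))
print("lever tip",W(567,318,.047),W(545,318,.05), "grip top",[W(*p,.054) for p in [(380,60),(347,130)]])
# ring fit: reproject dish rim for a centre
to([.684,.1325,.12],91.2)
```

```text
[[0.6218327348972387, -0.010214945823358634], [0.5637909763617289, -0.05562757208547621], [0.43733813276682143, 0.10412738168392728], [0.49934978765723104, 0.1495677327519745]] [0.5306 0.047 ] [np.float64(0.0737), np.float64(0.2037), np.float64(0.0769), np.float64(0.2013)]
 ang 127.4723160461709
 ang 128.3631135939532
[[0.6455382133444099, 0.15780123038160088], [0.6466136730142947, 0.10103398983009723], [0.7323950435585825, 0.1037643417053584], [0.7281345491502476, 0.16038569909919215]] [0.6882 0.1307] [np.float64(0.0568), np.float64(0.0858), np.float64(0.0568), np.float64(0.0826)]
 ang 1.7922205543698977
 ang 1.823062994568367
[[0.6445 0.1934]
 [0.7271 0.0736]
 [0.7447 0.1777]
 [0.629  0.0912]] [0.6863 0.134  0.012 ] 0.14545739949360223 0.14443119733130408
lever tip [ 0.6517 -0.1097  0.047 ] [ 0.64   -0.0923  0.05  ] grip top [array([0.7161, 0.1351, 0.054 ]), array([0.6598, 0.1223, 0.054 ])]
t 7.7 pos [0.5999 0.0291 0.2361] rot [-179.99    0.03   37.54] F [ 0.2 -0.2 -0.5] gap 0.0859 ff 0.0
shift [129.8 -30.7 116. ] yaw -53.66
```

```bash
sed -i 's/^YAW=.*/YAW=37.8; O=np.array([.5306,.0462]); B=np.array([.685,.1315]); DISH=np.array([.6855,.1355])/' h.py
python3 -m jog '[{"delta_pos":[43,-10,0],"yaw":0},{"delta_pos":[43,-10,0],"yaw":0},{"delta_pos":[44,-9,0],"yaw":0},{"delta_pos":[0,0,0],"yaw":-9},{"delta_pos":[0,0,0],"yaw":-9},{"delta_pos":[0,0,0],"yaw":-9},{"delta_pos":[0,0,10],"yaw":-9},{"delta_pos":[0,0,30],"yaw":-9},{"delta_pos":[0,0,30],"yaw":-9},{"delta_pos":[0,0,30],"yaw":0}]' 1
python3 -m jog '[{"delta_pos":[0,0,30],"yaw":0},{"delta_pos":[0,0,20],"yaw":0},{"delta_pos":[0,0,11],"yaw":0},{"delta_pos":[0,0,0],"yaw":0},{"delta_pos":[0,0,0],"yaw":0},{"delta_pos":[0,0,0],"yaw":0},{"delta_pos":[0,0,0],"yaw":0},{"delta_pos":[0,0,0],"yaw":0},{"delta_pos":[0,0,0],"yaw":0},{"delta_pos":[0,0,0],"yaw":0}]' 1
python3 -c "
from h import *
to(np.r_[B,.022],91.6)
im=optics.read_camera('wrist');cv2.imwrite('pics/w3.png',cv2.resize(im[:,:,::-1],(800,600)))
im=optics.read_camera('top');cv2.imwrite('pics/t3_raw.png',im[:,:,::-1])
"
```

```text
time_s: 8.95
tool_pos: [0.6853, 0.1314, 0.1351]
tcp_rot: [-180.0, 0.0, 91.7]
wrist_force: [0.0, -0.4, -0.4]
finger_gap: 0.0868
finger_force: 0.0
time_s: 10.2
tool_pos: [0.685, 0.1323, 0.0753]
tcp_rot: [-180.0, 0.0, 91.6]
wrist_force: [0.2, -0.2, -0.1]
finger_gap: 0.0871
finger_force: 0.0
t 10.2 pos [0.685  0.1323 0.0753] rot [-179.99    0.     91.62] F [ 0.2 -0.2 -0.1] gap 0.0871 ff 0.0
shift [-0.8 -0.1 53.3] yaw 0.02
```

View pics/w3.png

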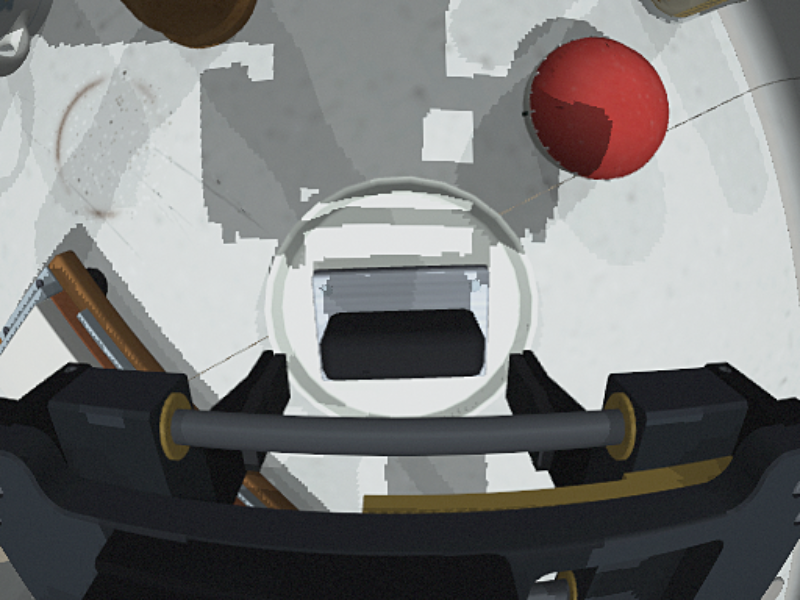

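The wrist view shows the bar at x 320–486 and the plate's far edge from (314,270) to (488,266), centred between the fingers to about 2 mm.

Run:
```python
from h import *
np.set_printoptions(precision=4,suppress=True)
W=lambda u,v,z:at("wrist",(u+.5)*.64-.5,(v+.5)*.64-.5,z)
a,b=W(314,270,.016),W(488,266,.016);print(a,b,np.linalg.norm(a-b),np.degrees(np.arctan2((b-a)[1],(b-a)[0])))
d=(b-a)/np.linalg.norm(b-a);n=np.array([-d[1],d[0],0]);print("centre",(a+b)/2-.030*n)
print("dish sides/top",W(266,300,.012),W(539,300,.012),W(400,177,.012))
```

```text
[0.6428 0.1605 0.016 ] [0.7287 0.1649 0.016 ] 0.0860050721745288 2.9440990298950425
centre [0.6873 0.1328 0.016 ]
dish sides/top [0.616 0.143 0.012] [0.7586 0.1469 0.012 ] [0.684  0.2066 0.012 ]
```

```bash
sed -i 's/DISH=.*/DISH=np.array([.686,.1345])/' h.py
python3 -m jog '[{"delta_pos":[0,1.8,0],"yaw":-1},{"delta_pos":[0,0,10],"yaw":0},{"delta_pos":[0,0,10],"yaw":0},{"delta_pos":[0,0,10],"yaw":0},{"delta_pos":[0,0,10],"yaw":0},{"delta_pos":[0,0,8],"yaw":0},{"delta_pos":[0,0,5],"yaw":0},{"delta_pos":[0,0,0],"yaw":0},{"delta_pos":[0,0,0],"yaw":0},{"delta_pos":[0,0,0],"yaw":0}]' 1
python3 -m jog '[{"delta_pos":[0,0,0],"yaw":0},{"delta_pos":[0,0,0],"yaw":0},{"delta_pos":[0,0,0],"yaw":0},{"delta_pos":[0,0,0],"yaw":0},{"delta_pos":[0,0,0],"yaw":0},{"delta_pos":[0,0,0],"yaw":0},{"delta_pos":[0,0,0],"yaw":0},{"delta_pos":[0,0,0],"yaw":0},{"delta_pos":[0,0,0],"yaw":0},{"delta_pos":[0,0,0],"yaw":0}]' -1
```

```text
time_s: 11.55
tool_pos: [0.6873, 0.1324, 0.023]
tcp_rot: [179.9, -0.0, 92.6]
wrist_force: [-0.1, 0.4, 0.5]
finger_gap: 0.087
finger_force: 0.0
time_s: 12.8
tool_pos: [0.687, 0.1324, 0.0225]
tcp_rot: [180.0, -0.0, 92.6]
wrist_force: [0.1, 1.0, 2.2]
finger_gap: 0.0733
finger_force: 29.9
```

```bash
python3 -m jog '[{"delta_pos":[0,0,-15],"yaw":0},{"delta_pos":[0,0,-25],"yaw":0},{"delta_pos":[0,0,-30],"yaw":0},{"delta_pos":[0,0,-30],"yaw":0},{"delta_pos":[0,0,-20],"yaw":0},{"delta_pos":[0,0,0],"yaw":9.1},{"delta_pos":[0,0,0],"yaw":9.1},{"delta_pos":[0,0,0],"yaw":9.1},{"delta_pos":[0,0,0],"yaw":9.1},{"delta_pos":[0,0,0],"yaw":9.1}]'
python3 -m jog '[{"delta_pos":[0,0,0],"yaw":9.3},{"delta_pos":[-29.4,4.9,0],"yaw":0},{"delta_pos":[-29.4,4.9,0],"yaw":0},{"delta_pos":[-29.4,4.9,0],"yaw":0},{"delta_pos":[-29.4,4.9,0],"yaw":0},{"delta_pos":[-29.4,4.9,0],"yaw":0},{"delta_pos":[-29.4,4.9,0],"yaw":0},{"delta_pos":[0,0,20],"yaw":0},{"delta_pos":[0,0,20],"yaw":0},{"delta_pos":[0,0,0],"yaw":0}]'
python3 -c "
from h import *
to(hold(0,-.056,.0765),YAW)
im=optics.read_camera('wrist');cv2.imwrite('pics/w4.png',cv2.resize(im[:,:,::-1],(800,600)))
im=optics.read_camera('scene');cv2.imwrite('pics/s4.png',cv2.resize(im[90:240,150:310,::-1],None,fx=3.9,fy=3.9,interpolation=cv2.INTER_CUBIC))
"
```

```text
time_s: 14.05
tool_pos: [0.6862, 0.1323, 0.1417]
tcp_rot: [-179.9, 0.1, 46.8]
wrist_force: [-0.3, -0.2, -2.8]
finger_gap: 0.0739
finger_force: 29.9
time_s: 15.3
tool_pos: [0.5635, 0.0017, 0.0996]
tcp_rot: [-179.8, 0.2, 37.8]
wrist_force: [-0.3, 0.0, -3.0]
finger_gap: 0.074
finger_force: 29.9
t 15.3 pos [0.5635 0.0017 0.0996] rot [-179.77    0.21   37.83] F [-0.3  0.  -3. ] gap 0.074 ff 29.943717601709068
shift [ 1.3  0.8 23.1] yaw 0.03
```

View pics/s4.png

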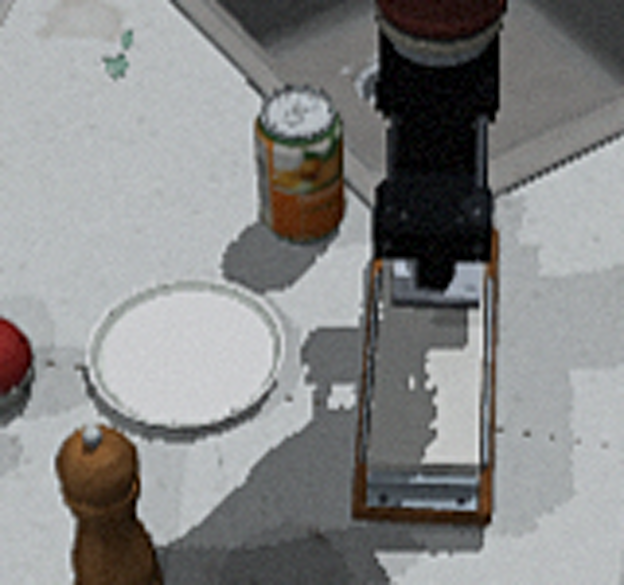

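```bash
python3 -m jog '[{"delta_pos":[1.3,0.8,8],"yaw":0},{"delta_pos":[0,0,6],"yaw":0},{"delta_pos":[0,0,4],"yaw":0},{"delta_pos":[0,0,2],"yaw":0},{"delta_pos":[0,0,1],"yaw":0},{"delta_pos":[0,0,1],"yaw":0},{"delta_pos":[0,0,1],"yaw":0},{"delta_pos":[0,0,0.5],"yaw":0},{"delta_pos":[0,0,0],"yaw":0},{"delta_pos":[0,0,0],"yaw":0}]'
```

```text
time_s: 16.65
tool_pos: [0.5671, 0.0012, 0.0789]
tcp_rot: [180.0, -0.0, 37.8]
wrist_force: [-1.2, -0.5, -3.1]
finger_gap: 0.074
finger_force: 29.9
```

```bash
python3 -m jog '[{"delta_pos":[0,0,1],"yaw":0},{"delta_pos":[0,0,0.5],"yaw":0},{"delta_pos":[0,0,0.5],"yaw":0},{"delta_pos":[0,0,0.5],"yaw":0},{"delta_pos":[0,0,0.5],"yaw":0},{"delta_pos":[0,0,0.5],"yaw":0},{"delta_pos":[0,0,0.5],"yaw":0},{"delta_pos":[0,0,0],"yaw":0},{"delta_pos":[0,0,0],"yaw":0},{"delta_pos":[0,0,0],"yaw":0}]'
```

```text
time_s: 17.9
tool_pos: [0.5671, 0.0012, 0.0754]
tcp_rot: [180.0, -0.0, 37.8]
wrist_force: [-3.9, 0.5, 6.4]
finger_gap: 0.0739
finger_force: 29.9
```

```bash
python3 -m jog '[{"delta_pos":[0,-3,0.3],"yaw":0},{"delta_pos":[0,-5,0],"yaw":0},{"delta_pos":[0,-5,0],"yaw":0},{"delta_pos":[0,-5,0],"yaw":0},{"delta_pos":[0,-5,0],"yaw":0},{"delta_pos":[0,-5,0],"yaw":0},{"delta_pos":[0,-5,0],"yaw":0},{"delta_pos":[0,-5,0],"yaw":0},{"delta_pos":[0,-5,0],"yaw":0},{"delta_pos":[0,-5,0],"yaw":0}]'
```

```text
time_s: 19.15
tool_pos: [0.5389, 0.0389, 0.0755]
tcp_rot: [179.9, -0.1, 37.8]
wrist_force: [3.6, -4.2, 5.3]
finger_gap: 0.0736
finger_force: 29.9
```

```bash
python3 -m jog '[{"delta_pos":[0,-5,0.3],"yaw":0},{"delta_pos":[0,-5,0.2],"yaw":0},{"delta_pos":[0,-5,0],"yaw":0},{"delta_pos":[0,-5,0],"yaw":0},{"delta_pos":[0,-5,0],"yaw":0},{"delta_pos":[0,-5,0],"yaw":0},{"delta_pos":[0,-5,0],"yaw":0},{"delta_pos":[0,-5,0],"yaw":0},{"delta_pos":[0,-5,0],"yaw":0},{"delta_pos":[0,-5,0],"yaw":0}]'
python3 -m jog '[{"delta_pos":[0,-5,0],"yaw":0},{"delta_pos":[0,-5,0],"yaw":0},{"delta_pos":[0,-2,0],"yaw":0},{"delta_pos":[0,0,0],"yaw":0},{"delta_pos":[0,0,0],"yaw":0},{"delta_pos":[0,0,0],"yaw":0},{"delta_pos":[0,0,-4],"yaw":0},{"delta_pos":[0,0,-10],"yaw":0},{"delta_pos":[0,0,-15],"yaw":0},{"delta_pos":[0,0,0],"yaw":0}]'
python3 -c "
from h import *
to(hold(-.0595,-.056,.1),YAW)
im=optics.read_camera('scene');cv2.imwrite('pics/s5.png',cv2.resize(im[90:240,150:310,::-1],None,fx=3.9,fy=3.9,interpolation=cv2.INTER_CUBIC))
"
```

```text
time_s: 20.4
tool_pos: [0.5086, 0.0783, 0.0752]
tcp_rot: [179.8, -0.1, 37.8]
wrist_force: [4.4, -6.0, 6.2]
finger_gap: 0.074
finger_force: 29.9
time_s: 21.65
tool_pos: [0.5007, 0.0883, 0.1047]
tcp_rot: [179.9, -0.1, 37.8]
wrist_force: [0.0, 0.0, -2.8]
finger_gap: 0.0738
finger_force: 29.9
t 21.65 pos [0.5007 0.0883 0.1047] rot [ 1.7992e+02 -1.3000e-01  3.7830e+01] F [ 0.   0.  -2.8] gap 0.0738 ff 29.943729392252862
shift [-61.7 107.6   4.7] yaw 0.03
```

```bash
python3 -m jog '[{"delta_pos":[-10.6,18,0],"yaw":0},{"delta_pos":[-10.6,18,0],"yaw":0},{"delta_pos":[-10.6,18,0],"yaw":0},{"delta_pos":[-10.6,18,0],"yaw":0},{"delta_pos":[-10.6,18,0],"yaw":0},{"delta_pos":[-10.6,18,8],"yaw":0},{"delta_pos":[0,0,8],"yaw":0},{"delta_pos":[0,0,6],"yaw":0},{"delta_pos":[0,0,3],"yaw":0},{"delta_pos":[0,0,0],"yaw":0}]'
python3 -m jog '[{"delta_pos":[0,0,1],"yaw":0},{"delta_pos":[0,0,1],"yaw":0},{"delta_pos":[-2,0,1.5],"yaw":0},{"delta_pos":[-2,0,1.5],"yaw":0},{"delta_pos":[-2,0,1.5],"yaw":0},{"delta_pos":[0,0,0],"yaw":0},{"delta_pos":[0,0,0],"yaw":0},{"delta_pos":[0,0,0],"yaw":0},{"delta_pos":[0,0,0],"yaw":0},{"delta_pos":[0,0,0],"yaw":0}]'
python3 -c "
from h import *
to(hold(-.080,-.056,.0523),YAW)"
```

```text
time_s: 22.95
tool_pos: [0.5153, -0.0356, 0.0777]
tcp_rot: [-180.0, 0.0, 37.9]
wrist_force: [-0.1, 0.8, -2.7]
finger_gap: 0.074
finger_force: 29.9
time_s: 24.2
tool_pos: [0.5125, -0.04, 0.073]
tcp_rot: [179.9, -0.2, 37.8]
wrist_force: [1.7, 2.4, 4.5]
finger_gap: 0.0739
finger_force: 30.0
t 24.2 pos [ 0.5125 -0.04    0.073 ] rot [ 1.7987e+02 -1.6000e-01  3.7810e+01] F [1.7 2.4 4.5] gap 0.0739 ff 29.993997677229345
shift [-12.9  -1.   20.6] yaw 0.01
```

```bash
python3 -m jog '[{"delta_pos":[-1.4,0,1.4],"yaw":0},{"delta_pos":[-1.4,0,1.5],"yaw":0},{"delta_pos":[-1.3,0,1.5],"yaw":0},{"delta_pos":[-1.3,0,1.5],"yaw":0},{"delta_pos":[-1,0,1.6],"yaw":0},{"delta_pos":[-1,0,1.6],"yaw":0},{"delta_pos":[-1,0,1.6],"yaw":0},{"delta_pos":[-1,0,1.6],"yaw":0},{"delta_pos":[0,0,0],"yaw":0},{"delta_pos":[0,0,0],"yaw":0}]'
python3 -c "
from h import *
to(hold(-.080,-.056,.0523),YAW)
im=optics.read_camera('wrist');cv2.imwrite('pics/w6.png',cv2.resize(im[:,:,::-1],(800,600)))"
```

```text
time_s: 25.45
tool_pos: [0.5025, -0.0458, 0.0585]
tcp_rot: [-179.9, 0.1, 37.8]
wrist_force: [-0.1, 0.0, -2.9]
finger_gap: 0.074
finger_force: 30.0
t 25.45 pos [ 0.5025 -0.0458  0.0585] rot [-1.7993e+02  8.0000e-02  3.7810e+01] F [-0.1  0.  -2.9] gap 0.074 ff 29.997337963432074
shift [-1.4  0.6  6.2] yaw 0.01
```

View pics/w6.png

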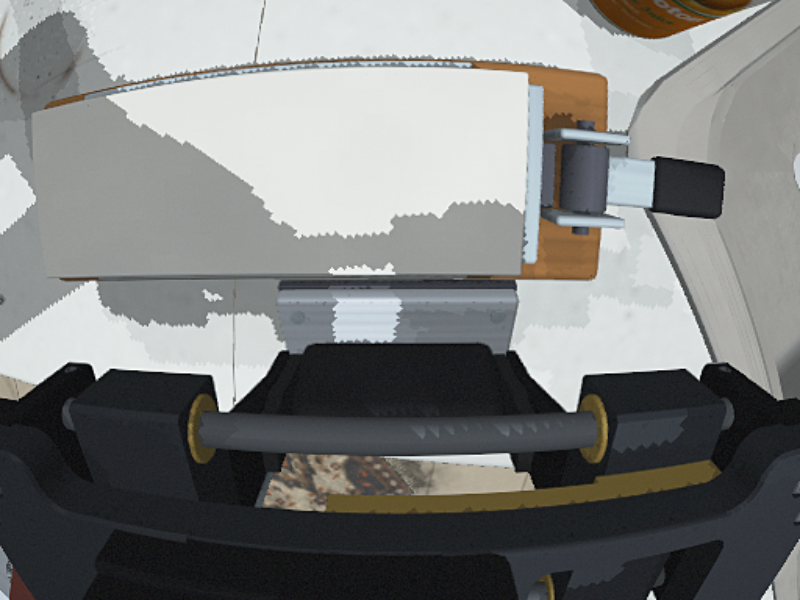

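The wrist view shows the plate's far edge from (283,291) to (516,291), just on the robot's side of the arris, and no contact force. The plate has slipped off the stone. I'll measure its tilt.

Run:
```python
from h import *
np.set_printoptions(precision=4,suppress=True)
W=lambda u,v,z:at("wrist",(u+.5)*.64-.5,(v+.5)*.64-.5,z)
a=np.radians(YAW)
for z in (.045,.05,.055,.06,.065,.07,.075,.08):
    P=[]
    for u,v in [(283,291),(516,291),(279,281),(518,281)]:
        d=W(u,v,z)[:2]-O; P.append([np.cos(a)*d[0]+np.sin(a)*d[1],-np.sin(a)*d[0]+np.cos(a)*d[1]])
    P=np.array(P)*1000;print(z,P.round(1).tolist(),(P[0]-P[1])[1].round(1),(P[2]-P[3])[1].round(1))
```

```text
0.045 [[-47.0, -8.9], [-47.0, -102.3], [-42.8, -7.5], [-42.8, -102.9]] 93.4 95.3
0.05 [[-45.5, -10.2], [-45.5, -101.0], [-41.5, -8.9], [-41.5, -101.5]] 90.8 92.6
0.055 [[-44.0, -11.5], [-44.1, -99.6], [-40.1, -10.2], [-40.1, -100.1]] 88.1 89.9
0.06 [[-42.6, -12.8], [-42.6, -98.3], [-38.8, -11.6], [-38.8, -98.7]] 85.4 87.2
0.065 [[-41.1, -14.1], [-41.1, -96.9], [-37.4, -12.9], [-37.4, -97.4]] 82.7 84.4
0.07 [[-39.6, -15.5], [-39.7, -95.5], [-36.1, -14.3], [-36.1, -96.0]] 80.1 81.7
0.075 [[-38.2, -16.8], [-38.2, -94.2], [-34.7, -15.6], [-34.7, -94.6]] 77.4 79.0
0.08 [[-36.7, -18.1], [-36.7, -92.8], [-33.4, -17.0], [-33.4, -93.2]] 74.7 76.3
```

```bash
python3 -m jog '[{"delta_pos":[-1,0,-8],"yaw":0},{"delta_pos":[0,0,-14],"yaw":0},{"delta_pos":[5,0,0],"yaw":0},{"delta_pos":[10,0,0],"yaw":0},{"delta_pos":[0,0,4],"yaw":0},{"delta_pos":[0,0,4],"yaw":0},{"delta_pos":[-1,0,2],"yaw":0},{"delta_pos":[-1.2,0,1.5],"yaw":0},{"delta_pos":[-1.2,0,1.5],"yaw":0},{"delta_pos":[0,0,0],"yaw":0}]'
python3 -c "
from h import *
to(hold(-.0736,-.056,.0595),YAW)"
```

```text
time_s: 26.75
tool_pos: [0.5117, -0.0393, 0.0682]
tcp_rot: [-180.0, 0.0, 37.8]
wrist_force: [0.5, -0.1, -3.2]
finger_gap: 0.0737
finger_force: 30.0
t 26.75 pos [ 0.5117 -0.0393  0.0682] rot [-1.7999e+02  1.0000e-02  3.7800e+01] F [ 0.5 -0.1 -3.2] gap 0.0737 ff 29.997336356900632
shift [-6.2  0.   8.7] yaw 0.0
```

```bash
python3 -m jog '[{"delta_pos":[0,0,0.5],"yaw":0},{"delta_pos":[0,0,0.5],"yaw":0},{"delta_pos":[0,0,0.5],"yaw":0},{"delta_pos":[0,0,0.5],"yaw":0},{"delta_pos":[0,0,0.5],"yaw":0},{"delta_pos":[0,0,0.5],"yaw":0},{"delta_pos":[0,0,0],"yaw":0},{"delta_pos":[0,0,0],"yaw":0},{"delta_pos":[0,0,0],"yaw":0},{"delta_pos":[0,0,0],"yaw":0}]'
```

```text
time_s: 28.0
tool_pos: [0.512, -0.0392, 0.0655]
tcp_rot: [180.0, -0.0, 37.8]
wrist_force: [-3.5, 0.4, 4.8]
finger_gap: 0.074
finger_force: 30.0
```

```bash
python3 -m jog '[{"delta_pos":[-1,0,1.3],"yaw":0},{"delta_pos":[-1,0,1.3],"yaw":0},{"delta_pos":[-1,0,1.3],"yaw":0},{"delta_pos":[-1,0,1.3],"yaw":0},{"delta_pos":[-1,0,1.3],"yaw":0},{"delta_pos":[-1,0,1.3],"yaw":0},{"delta_pos":[-1,0,1.3],"yaw":0},{"delta_pos":[-1,0,1.3],"yaw":0},{"delta_pos":[0,0,0],"yaw":0},{"delta_pos":[0,0,0],"yaw":0}]'
python3 -c "
from h import *
to(hold(-.0736,-.056,.0595),YAW)"
```

```text
time_s: 29.25
tool_pos: [0.5076, -0.0443, 0.0563]
tcp_rot: [179.8, -0.2, 37.8]
wrist_force: [-0.8, 0.8, 8.3]
finger_gap: 0.0736
finger_force: 30.0
t 29.25 pos [ 0.5076 -0.0443  0.0563] rot [179.83  -0.19  37.8 ] F [-0.8  0.8  8.3] gap 0.0736 ff 30.000000726431608
shift [ 0.  -1.4 -3.2] yaw 0.0
```

```bash
python3 -m jog '[{"delta_pos":[-1,0,-8],"yaw":0},{"delta_pos":[0,0,-12],"yaw":0},{"delta_pos":[7,0.5,0],"yaw":0},{"delta_pos":[7.4,0,0],"yaw":0},{"delta_pos":[0,0,4],"yaw":0},{"delta_pos":[0,0,3],"yaw":0},{"delta_pos":[0,0,1],"yaw":0},{"delta_pos":[0,0,0.5],"yaw":0},{"delta_pos":[0,0,0],"yaw":0},{"delta_pos":[0,0,0],"yaw":0}]'
python3 -c "
from h import *
to(hold(-.0602,-.056,.067),YAW)
im=optics.read_camera('wrist');cv2.imwrite('pics/w7.png',cv2.resize(im[:,:,::-1],(800,600)))"
```

```text
time_s: 30.5
tool_pos: [0.5165, -0.0364, 0.0665]
tcp_rot: [180.0, -0.0, 37.8]
wrist_force: [0.8, -0.2, -3.6]
finger_gap: 0.0739
finger_force: 30.0
t 30.5 pos [ 0.5165 -0.0364  0.0665] rot [ 1.7999e+02 -1.0000e-02  3.7810e+01] F [ 0.8 -0.2 -3.6] gap 0.0739 ff 29.99917653389275
shift [ 1.5 -0.6 -0.5] yaw 0.01
```

View pics/w7.png

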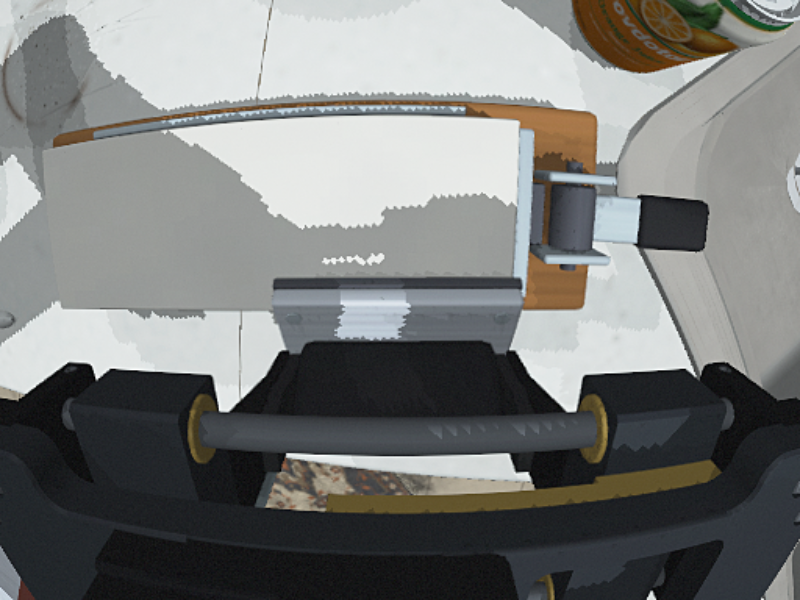

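```bash
python3 -m jog '[{"delta_pos":[2.5,0,0],"yaw":0},{"delta_pos":[0,0,0.5],"yaw":0},{"delta_pos":[0,0,0.5],"yaw":0},{"delta_pos":[0,0,0.5],"yaw":0},{"delta_pos":[0,0,0.5],"yaw":0},{"delta_pos":[0,0,0.5],"yaw":0},{"delta_pos":[0,0,0],"yaw":0},{"delta_pos":[0,0,0],"yaw":0},{"delta_pos":[0,0,0],"yaw":0},{"delta_pos":[0,0,0],"yaw":0}]'
python3 -c "
from h import *
to(hold(-.0602,-.056,.067),YAW)"
```

```text
time_s: 31.8
tool_pos: [0.5173, -0.0357, 0.0647]
tcp_rot: [-180.0, 0.2, 37.8]
wrist_force: [-9.3, -4.3, 7.0]
finger_gap: 0.0736
finger_force: 30.0
t 31.8 pos [ 0.5173 -0.0357  0.0647] rot [-179.98    0.18   37.83] F [-9.3 -4.3  7. ] gap 0.0736 ff 29.99865378253162
shift [ 0.5 -0.6 -2.3] yaw 0.03
```

Run:
```python
from h import *
np.set_printoptions(precision=1,suppress=True)
s=ctrl.sense();tp=s["tool_pos"];a=np.radians(YAW)
p=optics.camera_params("wrist");K=p["camera_matrix"];T=p["world_to_cam"]
def pw(P):
    q=T[:3,:3]@P+T[:3,3];th=np.arctan2(np.hypot(q[0],q[1]),q[2]);m=q[:2]/np.hypot(q[0],q[1]);return ((m*th*K[0,0]+K[:2,2])+.5)/.64-.5
X=np.array([np.cos(a),np.sin(a),0]);Y=np.array([-np.sin(a),np.cos(a),0]);Z=np.array([0,0,1.])
for f in range(0,56,5):
    c,sn=np.cos(np.radians(f)),np.sin(np.radians(f));xb=c*X+sn*Z;zb=-sn*X+c*Z
    hg=tp+.019*Z
    g=lambda x,y,z:pw(hg+(x*xb+y*Y+(z-37.5)*zb)/1000)
    print(f,"top far",g(30,45,12),g(30,-45,12),"bot far",g(30,45,0),g(30,-45,0),"bar far",g(12,37,50),g(12,-37,50))
```

```text
0 top far [283.1 299.8] [515.7 299.7] bot far [289.8 291. ] [508.7 290.9] bar far [285.3 388.5] [514.4 388.3]
5 top far [281.  296.6] [517.8 296.6] bot far [287.8 285.4] [510.8 285.4] bar far [285. 393.] [514.7 392.8]
10 top far [278.9 294.1] [520.  294.1] bot far [285.7 280.4] [513.  280.4] bar far [284.7 397.6] [514.9 397.4]
15 top far [276.6 292.4] [522.4 292.3] bot far [283.3 276.1] [515.5 276.1] bar far [284.6 402.3] [515.  402.1]
20 top far [274.1 291.3] [524.9 291.3] bot far [280.8 272.5] [518.1 272.5] bar far [284.6 407. ] [515.  406.7]
25 top far [271.6 291.1] [527.5 291.1] bot far [278.1 269.6] [520.9 269.7] bar far [284.7 411.6] [514.9 411.3]
30 top far [269.  291.7] [530.2 291.7] bot far [275.2 267.6] [523.8 267.7] bar far [284.9 416.1] [514.7 415.8]
35 top far [266.3 293.3] [533.  293.3] bot far [272.2 266.6] [526.9 266.6] bar far [285.3 420.4] [514.4 420.2]
40 top far [263.5 295.8] [535.9 295.8] bot far [269.  266.5] [530.2 266.5] bar far [285.7 424.5] [514.  424.3]
45 top far [260.7 299.3] [538.8 299.2] bot far [265.6 267.5] [533.7 267.6] bar far [286.1 428.5] [513.4 428.2]
50 top far [257.9 303.8] [541.7 303.8] bot far [262.2 269.7] [537.3 269.8] bar far [286.7 432.1] [512.9 431.9]
55 top far [255.1 309.4] [544.5 309.3] bot far [258.6 273.2] [540.9 273.2] bar far [287.4 435.5] [512.2 435.2]
```

Run:
```python
import cv2,numpy as np
for n in("w4","w6","w7"):
    g=cv2.cvtColor(cv2.imread(f"pics/{n}.png"),cv2.COLOR_BGR2GRAY).astype(int)
    for u in (300,450):
        print(n,u,g[256:364:3,u-3:u+4].mean(1).round().astype(int).tolist())
    for v in (295,310): print(n,"row",v,"L",g[v,255:305:3].tolist(),"R",g[v,500:550:3].tolist())
```

```text
w4 300 [111, 151, 148, 148, 149, 149, 149, 149, 149, 149, 149, 150, 150, 155, 75, 61, 109, 140, 147, 140, 146, 122, 129, 129, 125, 125, 136, 144, 145, 141, 141, 141, 141, 48, 46, 38]
w4 450 [110, 152, 149, 149, 149, 149, 148, 149, 149, 149, 147, 139, 140, 110, 49, 93, 123, 144, 132, 130, 129, 123, 126, 129, 127, 126, 128, 131, 129, 130, 134, 129, 118, 11, 22, 21]
w4 row 295 L [148, 148, 150, 149, 149, 149, 148, 149, 150, 150, 152, 154, 155, 156, 156, 155, 155] R [95, 93, 178, 141, 35, 51, 65, 81, 89, 93, 92, 91, 90, 90, 89, 90, 90]
w4 row 310 L [149, 150, 150, 149, 150, 149, 149, 149, 149, 143, 144, 149, 148, 147, 147, 147, 146] R [130, 129, 126, 103, 87, 88, 84, 61, 52, 34, 40, 47, 61, 71, 75, 82, 86]
w6 300 [154, 154, 154, 154, 154, 156, 116, 83, 69, 53, 70, 98, 133, 136, 153, 156, 129, 129, 126, 110, 111, 113, 109, 126, 130, 128, 128, 126, 125, 127, 131, 121, 114, 28, 27, 27]
w6 450 [155, 155, 154, 154, 154, 158, 119, 94, 36, 54, 63, 115, 134, 136, 154, 154, 129, 127, 126, 109, 113, 114, 112, 114, 116, 114, 119, 117, 114, 59, 23, 27, 25, 26, 28, 24]
w6 row 295 L [129, 131, 131, 12
[... 371 characters left out ...]
154, 154, 156, 129, 55, 59, 58, 103, 142, 144, 148, 156, 150, 111, 115, 111, 104, 103, 103, 111, 112, 111, 113, 112, 116, 116, 110, 96, 74, 25, 27, 27]
w7 450 [158, 157, 158, 157, 157, 157, 146, 85, 57, 59, 53, 116, 141, 144, 147, 157, 149, 113, 115, 102, 99, 103, 101, 103, 104, 104, 106, 103, 72, 20, 25, 28, 25, 25, 27, 27]
w7 row 295 L [153, 153, 152, 151, 152, 150, 135, 143, 144, 143, 142, 144, 144, 146, 145, 143, 145] R [144, 144, 144, 144, 144, 144, 143, 138, 191, 117, 122, 123, 109, 111, 110, 111, 110]
w7 row 310 L [155, 156, 155, 155, 159, 129, 121, 117, 117, 116, 117, 116, 116, 117, 118, 113, 116] R [111, 112, 112, 112, 112, 113, 108, 137, 155, 157, 156, 160, 164, 164, 166, 165, 167]
```

Run:
```python
import cv2,numpy as np
from h import *
im=optics.read_camera('wrist');cv2.imwrite('pics/w8.png',cv2.resize(im[:,:,::-1],(800,600)))
for n in("w7","w8"):
    g=cv2.cvtColor(cv2.imread(f"pics/{n}.png"),cv2.COLOR_BGR2GRAY).astype(int)
    for u in (300,450):
        print(n,u,g[256:364:3,u-3:u+4].mean(1).round().astype(int).tolist())
    for v in (285,295,310): print(n,"row",v,"L",g[v,255:305:3].tolist(),"R",g[v,500:550:3].tolist())
```

```text
w7 300 [153, 153, 154, 153, 154, 154, 156, 129, 55, 59, 58, 103, 142, 144, 148, 156, 150, 111, 115, 111, 104, 103, 103, 111, 112, 111, 113, 112, 116, 116, 110, 96, 74, 25, 27, 27]
w7 450 [158, 157, 158, 157, 157, 157, 146, 85, 57, 59, 53, 116, 141, 144, 147, 157, 149, 113, 115, 102, 99, 103, 101, 103, 104, 104, 106, 103, 72, 20, 25, 28, 25, 25, 27, 27]
w7 row 285 L [152, 153, 152, 152, 152, 154, 82, 61, 64, 62, 62, 63, 63, 62, 60, 61, 64] R [62, 62, 62, 63, 63, 63, 62, 69, 214, 113, 120, 123, 110, 110, 111, 109, 111]
w7 row 295 L [153, 153, 152, 151, 152, 150, 135, 143, 144, 143, 142, 144, 144, 146, 145, 143, 145] R [144, 144, 144, 144, 144, 144, 143, 138, 191, 117, 122, 123, 109, 111, 110, 111, 110]
w7 row 310 L [155, 156, 155, 155, 159, 129, 121, 117, 117, 116, 117, 116, 116, 117, 118, 113, 116] R [111, 112, 112, 112, 112, 113, 108, 137, 155, 157, 156, 160, 164, 164, 166, 165, 167]
w8 300 [154, 153, 154, 153, 154, 153, 156, 130, 55, 60, 64, 96, 140, 145, 148, 155, 152, 117, 117, 111, 107, 103, 104, 112, 111, 110, 111, 111, 116, 116, 112, 95, 75, 24, 28, 26]
w8 450 [156, 158, 157, 157, 157, 159, 152, 115, 56, 59, 56, 110, 140, 143, 149, 156, 152, 116, 115, 108, 101, 104, 100, 102, 104, 105, 107, 103, 82, 19, 26, 27, 28, 27, 27, 27]
w8 row 285 L [153, 151, 153, 152, 154, 153, 80, 61, 64, 63, 63, 61, 63, 61, 63, 64, 63] R [61, 63, 62, 64, 62, 59, 61, 69, 216, 131, 120, 109, 109, 109, 109, 108, 109]
w8 row 295 L [151, 153, 152, 152, 152, 153, 143, 144, 145, 144, 142, 143, 144, 146, 144, 144, 146] R [144, 144, 143, 144, 144, 144, 143, 136, 210, 109, 116, 116, 105, 105, 105, 104, 104]
w8 row 310 L [152, 151, 151, 153, 152, 154, 136, 115, 117, 116, 117, 116, 116, 117, 116, 117, 116] R [110, 112, 113, 114, 108, 114, 111, 97, 103, 101, 100, 101, 103, 99, 101, 100, 101]
```

```bash
python3 -m jog '[{"delta_pos":[0,-3,-0.3],"yaw":0},{"delta_pos":[0,-5,0],"yaw":0},{"delta_pos":[0,-5,0],"yaw":0},{"delta_pos":[0,-5,0],"yaw":0},{"delta_pos":[0,-5,0],"yaw":0},{"delta_pos":[0,-5,0],"yaw":0},{"delta_pos":[0,-5,0],"yaw":0},{"delta_pos":[0,-5,0],"yaw":0},{"delta_pos":[0,-5,0],"yaw":0},{"delta_pos":[0,-5,0],"yaw":0}]'
```

```text
time_s: 33.1
tool_pos: [0.4916, 0.001, 0.0665]
tcp_rot: [179.6, -0.1, 37.8]
wrist_force: [-0.0, -8.8, 4.7]
finger_gap: 0.0736
finger_force: 30.0
```

```bash
python3 -m jog '[{"delta_pos":[0,-5,0],"yaw":0},{"delta_pos":[0,-5,0],"yaw":0},{"delta_pos":[0,-5,0],"yaw":0},{"delta_pos":[0,-5,0],"yaw":0},{"delta_pos":[0,-5,0],"yaw":0},{"delta_pos":[0,-5,0],"yaw":0},{"delta_pos":[0,-5,0],"yaw":0},{"delta_pos":[0,-5,0],"yaw":0},{"delta_pos":[0,-5,0],"yaw":0},{"delta_pos":[0,-5,0],"yaw":0}]'
python3 -m jog '[{"delta_pos":[0,-5,0],"yaw":0},{"delta_pos":[0,-5,0],"yaw":0},{"delta_pos":[0,-4,0],"yaw":0},{"delta_pos":[0,-1,0],"yaw":0},{"delta_pos":[0,0,0],"yaw":0},{"delta_pos":[0,0,0],"yaw":0},{"delta_pos":[0,0,0],"yaw":0},{"delta_pos":[0,0,0],"yaw":0},{"delta_pos":[0,0,0],"yaw":0},{"delta_pos":[0,0,0],"yaw":0}]'
python3 -c "
from h import *
to(hold(-.0602,.054,.067),YAW)"
```

```text
time_s: 34.35
tool_pos: [0.4609, 0.0408, 0.0664]
tcp_rot: [179.6, -0.1, 37.8]
wrist_force: [0.1, -8.8, 4.5]
finger_gap: 0.0736
finger_force: 30.0
time_s: 35.6
tool_pos: [0.4516, 0.0528, 0.0663]
tcp_rot: [179.7, -0.1, 37.8]
wrist_force: [-0.7, -7.6, 5.5]
finger_gap: 0.0737
finger_force: 30.0
t 35.6 pos [0.4516 0.0528 0.0663] rot [ 1.7968e+02 -1.0000e-01  3.7830e+01] F [-0.7 -7.6  5.5] gap 0.0737 ff 29.998256829567254
shift [-1.8 -0.4 -0.7] yaw 0.03
```

```bash
python3 -m jog '[{"delta_pos":[-1,0,-8],"yaw":0},{"delta_pos":[0,0,-16],"yaw":0},{"delta_pos":[9,0,0],"yaw":0},{"delta_pos":[9,0,0],"yaw":0},{"delta_pos":[0,0,4],"yaw":0},{"delta_pos":[1,0,2.5],"yaw":0},{"delta_pos":[2,0,1],"yaw":0},{"delta_pos":[2,0,0.8],"yaw":0},{"delta_pos":[2,0,0.2],"yaw":0},{"delta_pos":[0,0,0],"yaw":0}]'
python3 -c "
from h import *
to(hold(-.024,.053,.0794),YAW)"
```

```text
time_s: 36.85
tool_pos: [0.4659, 0.068, 0.0791]
tcp_rot: [-179.9, 0.3, 37.8]
wrist_force: [-7.8, -5.8, 2.8]
finger_gap: 0.0739
finger_force: 30.0
t 36.85 pos [0.4659 0.068  0.0791] rot [-179.92    0.34   37.84] F [-7.8 -5.8  2.8] gap 0.0739 ff 30.00089133158326
shift [13.8  3.9 -0.4] yaw 0.04
```

```bash
python3 -m jog '[{"delta_pos":[2,0.5,-0.8],"yaw":0},{"delta_pos":[2.2,0.5,-0.5],"yaw":0},{"delta_pos":[2.2,0.5,0],"yaw":0},{"delta_pos":[2.2,0.5,0],"yaw":0},{"delta_pos":[2.2,0.5,0.3],"yaw":0},{"delta_pos":[0,0,0],"yaw":0},{"delta_pos":[0,0,0],"yaw":0},{"delta_pos":[0,0,0],"yaw":0},{"delta_pos":[0,0,0],"yaw":0},{"delta_pos":[0,0,0],"yaw":0}]'
python3 -c "
from h import *
to(hold(-.0135,.053,.0755),YAW)"
```

```text
time_s: 38.1
tool_pos: [0.4757, 0.0734, 0.0801]
tcp_rot: [-179.8, 0.3, 37.8]
wrist_force: [-7.8, -2.7, 4.1]
finger_gap: 0.074
finger_force: 30.0
t 38.1 pos [0.4757 0.0734 0.0801] rot [-179.85    0.29   37.82] F [-7.8 -2.7  4.1] gap 0.074 ff 29.99749615089968
shift [13.2  2.1  4.6] yaw 0.02
```

```bash
python3 -m jog '[{"delta_pos":[2.2,0.3,0.5],"yaw":0},{"delta_pos":[2.2,0.3,0.7],"yaw":0},{"delta_pos":[2.2,0.3,0.7],"yaw":0},{"delta_pos":[2,0,0.7],"yaw":0},{"delta_pos":[2,0,0.7],"yaw":0},{"delta_pos":[1,0,0.7],"yaw":0},{"delta_pos":[0,0,0.4],"yaw":0},{"delta_pos":[0,0,0],"yaw":0},{"delta_pos":[0,0,0],"yaw":0},{"delta_pos":[0,0,0],"yaw":0}]'
python3 -c "
from h import *
to(hold(-.0135,.053,.0755),YAW)"
```

```text
time_s: 39.35
tool_pos: [0.4865, 0.0798, 0.0764]
tcp_rot: [-179.9, 0.2, 37.8]
wrist_force: [-6.6, -1.9, 4.1]
finger_gap: 0.0738
finger_force: 30.0
t 39.35 pos [0.4865 0.0798 0.0764] rot [-179.93    0.19   37.82] F [-6.6 -1.9  4.1] gap 0.0738 ff 29.997789300978184
shift [0.8 0.6 0.9] yaw 0.02
```

```bash
python3 -m jog '[{"delta_pos":[1,0,0.5],"yaw":0},{"delta_pos":[0,0,0.5],"yaw":0},{"delta_pos":[0,0,0.4],"yaw":0},{"delta_pos":[-1,0,0.2],"yaw":0},{"delta_pos":[-2,0,0],"yaw":0},{"delta_pos":[0,0,0],"yaw":0},{"delta_pos":[0,0,0],"yaw":0},{"delta_pos":[0,0,0],"yaw":0},{"delta_pos":[0,0,0],"yaw":0},{"delta_pos":[0,0,0],"yaw":0}]'
python3 -c "
from h import *
to(hold(-.0135,.053,.0755),YAW)"
```

```text
time_s: 40.6
tool_pos: [0.4872, 0.0796, 0.0755]
tcp_rot: [180.0, -0.1, 37.8]
wrist_force: [-0.4, 4.8, 5.8]
finger_gap: 0.074
finger_force: 30.0
t 40.6 pos [0.4872 0.0796 0.0755] rot [ 1.7997e+02 -1.2000e-01  3.7810e+01] F [-0.4  4.8  5.8] gap 0.074 ff 29.997760243713856
shift [ 0.3 -0.   0. ] yaw 0.01
```

```bash
python3 -m jog '[{"delta_pos":[0,0,-12],"yaw":0},{"delta_pos":[0,0,-24],"yaw":0},{"delta_pos":[0,0,-24],"yaw":0},{"delta_pos":[38,15.7,0],"yaw":0},{"delta_pos":[38,15.7,0],"yaw":0},{"delta_pos":[38,15.7,0],"yaw":0},{"delta_pos":[38,15.7,0],"yaw":0},{"delta_pos":[38,15.6,0],"yaw":0},{"delta_pos":[0,0,0],"yaw":-9.1},{"delta_pos":[0,0,0],"yaw":-9.1}]'
python3 -m jog '[{"delta_pos":[0,0,0],"yaw":-9.1},{"delta_pos":[0,0,0],"yaw":-9.1},{"delta_pos":[0,0,0],"yaw":-9.1},{"delta_pos":[0,0,0],"yaw":-9.1},{"delta_pos":[0,0,24],"yaw":0},{"delta_pos":[0,0,24],"yaw":0},{"delta_pos":[0,0,24],"yaw":0},{"delta_pos":[0,0,18],"yaw":0},{"delta_pos":[0,0,0],"yaw":0},{"delta_pos":[0,0,0],"yaw":0}]'
python3 -c "
from h import *
to(np.r_[DISH,.0235],92.6)"
```

```text
time_s: 41.85
tool_pos: [0.6841, 0.1329, 0.1331]
tcp_rot: [-179.9, 0.2, 56.3]
wrist_force: [0.3, 0.2, -2.3]
finger_gap: 0.0737
finger_force: 30.0
time_s: 43.1
tool_pos: [0.6851, 0.1335, 0.0455]
tcp_rot: [179.9, 0.0, 92.4]
wrist_force: [1.2, -0.0, -2.4]
finger_gap: 0.0736
finger_force: 30.0
t 43.1 pos [0.6851 0.1335 0.0455] rot [1.7993e+02 1.0000e-02 9.2420e+01] F [ 1.2 -0.  -2.4] gap 0.0736 ff 29.997767466120422
shift [ 0.9  0.9 22. ] yaw -0.18
```

```bash
python3 -m jog '[{"delta_pos":[0.9,0.9,8],"yaw":0},{"delta_pos":[0,0,6],"yaw":0},{"delta_pos":[0,0,4],"yaw":0},{"delta_pos":[0,0,2],"yaw":0},{"delta_pos":[0,0,1],"yaw":0},{"delta_pos":[0,0,1],"yaw":0},{"delta_pos":[0,0,0.7],"yaw":0},{"delta_pos":[0,0,0],"yaw":0},{"delta_pos":[0,0,0],"yaw":0},{"delta_pos":[0,0,0],"yaw":0}]'
```

```text
time_s: 44.35
tool_pos: [0.6852, 0.1347, 0.0233]
tcp_rot: [-180.0, 0.0, 92.4]
wrist_force: [-4.5, 0.2, 6.5]
finger_gap: 0.0736
finger_force: 30.0
```

Seated on the dish floor with about 9 N. Next I'll open the fingers and lift straight off.

```bash
python3 -m jog '[{"delta_pos":[0,0,0],"yaw":0},{"delta_pos":[0,0,0],"yaw":0},{"delta_pos":[0,0,0],"yaw":0},{"delta_pos":[0,0,0],"yaw":0},{"delta_pos":[0,0,0],"yaw":0},{"delta_pos":[0,0,0],"yaw":0},{"delta_pos":[0,0,-5],"yaw":0},{"delta_pos":[0,0,-15],"yaw":0},{"delta_pos":[0,0,-20],"yaw":0},{"delta_pos":[0,0,-12],"yaw":0}]' 1
python3 -m jog '[{"delta_pos":[0,0,-25],"yaw":0},{"delta_pos":[0,0,-40],"yaw":0},{"delta_pos":[0,0,-40],"yaw":0},{"delta_pos":[-45,0,0],"yaw":0},{"delta_pos":[-45,0,0],"yaw":0},{"delta_pos":[-45,0,0],"yaw":0},{"delta_pos":[-45,0,0],"yaw":0},{"delta_pos":[0,0,0],"yaw":0},{"delta_pos":[0,0,0],"yaw":0},{"delta_pos":[0,0,0],"yaw":0}]' 1
python3 - <<'E'
from h import *
np.set_printoptions(precision=4,suppress=True)
s=ctrl.sense();print(s["time_s"],s["tool_pos"])
a=optics.read_camera("scene");cv2.imwrite("pics/sf_raw.png",a[:,:,::-1])
t=optics.read_camera("top");cv2.imwrite("pics/tf_raw.png",t[:,:,::-1])
o=cv2.imread("pics/scene_raw.png")
for nm,(u0,v0,u1,v1) in dict(can=(210,108,242,153),mill=(160,195,194,250),mug=(190,240,235,295),peeler=(276,255,294,320)).items():
    p=o[v0:v1,u0:u1];q=a[v0-10:v1+10,u0-10:u1+10,::-1].copy();r=cv2.matchTemplate(q,p,cv2.TM_CCOEFF_NORMED);_,m,_,l=cv2.minMaxLoc(r);print(nm,m,np.array(l)-10)
# block grip blob in dish: dark pixels
for n,im in(("scene",a),("top",t)):
    g=im.max(2);c=proj(n,np.r_[DISH,.03]);m=np.zeros(g.shape,np.uint8);cv2.circle(m,tuple(int(x) for x in c),26,1,-1)
    k,lab,st,ce=cv2.connectedComponentsWithStats(((g<45)&(m>0)).astype(np.uint8));i=1+np.argmax(st[1:,4]);print(n,"grip blob",st[i],ce[i],"dish proj",proj(n,np.r_[DISH,.012]),"at z.045",at(n,*ce[i],.045))
E
```

```text
time_s: 45.6
tool_pos: [0.6867, 0.1347, 0.077]
tcp_rot: [179.8, -0.0, 92.4]
wrist_force: [-0.3, 0.7, 0.7]
finger_gap: 0.0869
finger_force: 0.0
time_s: 46.85
tool_pos: [0.6929, -0.044, 0.1793]
tcp_rot: [180.0, -0.0, 92.5]
wrist_force: [0.7, -0.4, 0.3]
finger_gap: 0.0871
finger_force: 0.0
46.85 [ 0.6929 -0.044   0.1793]
can 0.9944090247154236 [0 0]
mill 0.8268635869026184 [0 0]
mug 0.5082454085350037 [0 0]
peeler 0.7652724385261536 [0 0]
scene grip blob [185 163  24  23 300] [197.0733 173.9933] dish proj [197.5065 179.1418] at z.045 [0.6777 0.1403 0.045 ]
top grip blob [247 114   9  30 242] [251.2934 128.343 ] dish proj [251.2897 130.9403] at z.045 [0.6819 0.1344 0.045 ]
```

```bash
python3 -c "
from workcell import ctrl
print(ctrl.finish_job())"
```

```text
the job is handed in; nothing more can be done
None
```

I locked the stone, made both lapping passes, set the block down level within about 1 cm of the dish's middle, found no bystander moved, and handed the job in at about 47 s. The hand-in gave no verdict. The edge-pass tilt of about 35° is my estimate from the camera and contact forces, and the pass forces came to roughly 8–9 N flat and 12–14 N on the edge.

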